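# Load a balanced pair of tubes and lift the centrifuge insert level

## Task

Make up a balanced centrifuge load: take the two red-capped tubes out of the yellow rack and stand them, fully down, in two diagonally opposite wells of the blue tube insert, leaving the other tubes in the rack. Then lift the insert by its black bar grip straight up out of its stand and finish while holding it there, level and still, about 10 cm above the stand: do not put it down or let go. Keep the insert level all the way and leave the rack, the stand and everything else where they are.

Things in the scene. Friction and masses are not known exactly. Their poses are not given: they have to be found in the camera images.
- red_tube_1: capped plastic sample tube, red cap; 82 mm long overall, body 13 mm diameter, the cap is 16.4 mm in diameter and covers the top 18 mm. Origin: centre of the closed foot; z runs up the tube to the cap, so the cap lies 64 to 82 mm above the origin. 12 g. Starts upright in some hole of the yellow rack; to be moved.
- red_tube_2: capped plastic sample tube, red cap; 82 mm long overall, body 13 mm diameter, the cap is 16.4 mm in diameter and covers the top 18 mm. Origin: centre of the closed foot; z runs up the tube to the cap, so the cap lies 64 to 82 mm above the origin. 12 g. Starts upright in another hole of the yellow rack; to be moved.
- blue_tube_1: capped plastic sample tube, blue cap; 82 mm long overall, body 13 mm diameter, the cap is 16.4 mm in diameter and covers the top 18 mm. Origin: centre of the closed foot; z runs up the tube to the cap, so the cap lies 64 to 82 mm above the origin. 12 g. Stays in the yellow rack.
- blue_tube_2: capped plastic sample tube, blue cap; 82 mm long overall, body 13 mm diameter, the cap is 16.4 mm in diameter and covers the top 18 mm. Origin: centre of the closed foot; z runs up the tube to the cap, so the cap lies 64 to 82 mm above the origin. 12 g. Stays in the yellow rack.
- green_tube: capped plastic sample tube, green cap; 82 mm long overall, body 13 mm diameter, the cap is 16.4 mm in diameter and covers the top 18 mm. Origin: centre of the closed foot; z runs up the tube to the cap, so the cap lies 64 to 82 mm above the origin. 12 g. Stays in the yellow rack.
- tube_rack: loose yellow tube rack, 56 x 150 x 62 mm, long along its y; origin: centre of underside, z up; yaw within 0.35 rad of 0. Holes 18 (x) by 16 mm (y) in two rows x = -13, +13, at y = +-11, +-33, +-55 mm. Top plate z = 60, floor z = 4 mm, so caps at z = 68 to 86 mm. Tubes in one row stand 44 mm or more apart, the other row 26 mm off: pinch a cap along the rack's y.
- tube_insert: blue centrifuge tube insert: block 94 x 94 x 60 mm, four wells in its top, steel stem (12 mm dia.) in the middle with a black bar grip; 0.3 to 0.5 kg, balanced about the stem; loose, seated in its stand. Origin: centre of underside (at world z = 0.012 m when seated), z up; yaw within 0.45 rad of 0. Hold a tube's cap along the insert's x (parallel to the bar) to keep the fingers off the bar.
- insert_grip (a point): middle of the insert's black bar grip, 115 mm above the insert's underside, with the insert's axes: the bar is 44 mm long along x, 12 mm thick along y (pinch it along y) and spans 102 to 128 mm above the underside
- loading_stand: low grey loading stand, 128 x 128 mm, loose, 0.8 kg; origin: centre of underside, z up, parallel to the insert. The insert sits on its plate 12 mm above the worktop, between corner guides 20 mm high (tops at z = 32 mm) with 2 mm of play all round; it is free after a straight lift of 20 mm.
- timer: white lab timer beyond the stand, 66 x 66 x 19 mm, bystander. Origin: centre of the underside
- notepad: small notepad, 110 x 74 x 13 mm, bystander. Origin: centre of the underside
- tape_roll: roll of tape lying flat, 68 mm diameter, 19 mm high, bystander. Origin: centre of the underside
- well_1 (a point): centre of the mouth of well 1 of the insert, at x = +25.5, y = +25.5 mm, z = 60 mm in the insert's frame; round, 16 mm diameter, 3.5 mm lead-in chamfer (mouth 23 mm), 55 mm deep (floor 5 mm above the insert's underside; a tube fully down has its cap 69 to 87 mm above that underside); diagonal partner: well_4
- well_2 (a point): centre of the mouth of well 2 of the insert, at x = +25.5, y = -25.5 mm, z = 60 mm in the insert's frame; round, 16 mm diameter, 3.5 mm lead-in chamfer (mouth 23 mm), 55 mm deep (floor 5 mm above the insert's underside; a tube fully down has its cap 69 to 87 mm above that underside); diagonal partner: well_3
- well_3 (a point): centre of the mouth of well 3 of the insert, at x = -25.5, y = +25.5 mm, z = 60 mm in the insert's frame; round, 16 mm diameter, 3.5 mm lead-in chamfer (mouth 23 mm), 55 mm deep (floor 5 mm above the insert's underside; a tube fully down has its cap 69 to 87 mm above that underside); diagonal partner: well_2
- well_4 (a point): centre of the mouth of well 4 of the insert, at x = -25.5, y = -25.5 mm, z = 60 mm in the insert's frame; round, 16 mm diameter, 3.5 mm lead-in chamfer (mouth 23 mm), 55 mm deep (floor 5 mm above the insert's underside; a tube fully down has its cap 69 to 87 mm above that underside); diagonal partner: well_1
Things that resemble listed ones, but are neither listed nor needed, are in the scene too. Leave any pink or purple look-alike of the red_tube_1 alone.

How it is judged:
On the way:
1. both red tubes stand fully down in diagonally opposite wells, let go, with the insert still seated in its stand (z of red_tube_1 in the frame of tube_insert between 0 and 0.011 m and horizontal distance between each of red_tube_1, red_tube_2 and tube_insert below 0.05 m and z of red_tube_2 in the frame of tube_insert between 0 and 0.011 m and distance between red_tube_1 and red_tube_2 above 0.062 m and contact force between the fingers and red_tube_1 below 0.1 N and contact force between the fingers and red_tube_2 below 0.1 N and height (world z) of tube_insert below 0.018 m), for 0.2 s.
At the end, for the whole second after the job is handed in: Insert held by the fingers over its stand (within 60 mm), underside 70 to 180 mm above the worktop, tilt under 0.1 rad, still (20 mm/s, 0.15 rad/s), clear of the stand; red tubes in diagonally opposite wells within 6 mm of fully down; blue and green tubes standing in the rack (height (world z) of tube_insert between 0.07 and 0.18 m and horizontal distance between tube_insert and loading_stand below 0.06 m and angle between tube_insert's own z axis and vertical below 0.1 rad and linear speed of tube_insert below 0.02 m/s and angular speed of tube_insert below 0.15 rad/s and contact force between the fingers and tube_insert above 2 N and contact force between tube_insert and loading_stand below 0.05 N and z of red_tube_1 in the frame of tube_insert between 0 and 0.011 m and horizontal distance between each of red_tube_1, red_tube_2 and tube_insert below 0.05 m and z of red_tube_2 in the frame of tube_insert between 0 and 0.011 m and distance between red_tube_1 and red_tube_2 above 0.062 m and z of each of blue_tube_1, blue_tube_2, green_tube in the frame of tube_rack below 0.015 m and horizontal distance between each of blue_tube_1, blue_tube_2, green_tube and tube_rack below 0.07 m); the arm keeps its last pose, push and grip.
It fails at once if the insert is tipped more than 0.25 rad (angle between tube_insert's own z axis and vertical above 0.25 rad).
It fails at once if a blue or green tube is pulled out of the rack or moved more than 30 mm (distance of any of blue_tube_1, blue_tube_2, green_tube from where it was at the start of the episode above 0.03 m).
It fails at once if the rack or the stand is shifted more than 30 mm (distance of any of tube_rack, loading_stand from where it was at the start of the episode above 0.03 m).
It fails at once if the timer, the notepad or the tape roll is shifted more than 20 mm (distance of any of timer, notepad, tape_roll from where it was at the start of the episode above 0.02 m).
It also fails if it takes over 67 s, if anything falls off the work surface, if the arm or the gripper's body presses on something with over 40 N, if the wrist force passes 120 N, or if a joint passes its speed limit or range.

## Robot

A 6-joint arm with a two-finger parallel gripper is mounted at the origin on a cart in front of the work surface, level with it; the furniture and walls round the work are solid. World frame = base frame: x ahead of the robot, y to its left, z up, the work surface at z = 0. Lengths are in m, angles in rad, forces in N, time in s.
With the tool pointing down it reaches from about 0.325 to 1 m from the base axis. Payload 5.1 kg.
Tool frame: the origin (TCP) lies midway between the tips of the shut fingers; the grasp point (between the pads) lies 19 mm behind it; z points along the fingers, y is the line along which they close (so a half turn about z gives the same grasp; the last joint's range is limited). The gripper opens to 85 mm and grips with 20 to 120 N. Pads are 22 mm wide; open, the fingers measure 114 mm over their backs; the gripper's body (76 mm by 85 mm) begins 54 mm behind the grasp point. The pads swing forward as they close: fully open they stand 13 mm farther back than shut.
Start: joints at [-1.189, 0.124, 1.65, -0, 1.367, -0.083], TCP at [0.291, -0.581, 0.231] pointing down, gripper open.
Joint ranges: [-2.61, 2.61], [-1.02, 2.33], [0.03, 2.71], [-1.35, 4.49], [0.32, 2.68], [-2.91, 2.91]. Speed limits (rad/s): [2.57, 2.57, 3.14, 3.14, 3.14, 3.14].

## Interface

Orientations are given as [roll, pitch, yaw] about the fixed x, y, z axes, in that order (R = Rz(yaw) Ry(pitch) Rx(roll)).
In Python, from workcell import arm gives the robot as it stands.
- The arm moves only by the tool carry_out, never from a script. Its argument "commands" is a list of rows, each a list of 2 entries, a list of its own where there are three numbers: the shift along the world's x, y, z in m, then the turn, a rotation vector about the world's x, y, z in rad. In form: [[[x, y, z], [ax, ay, az]], ...]. A call has 1 to 5 rows; each row is the pose to reach, as a shift and turn from the pose commanded when the call began; what a row does not reach only later rows make up. A row lasts 1/10 s, in which the tool goes at most 50 mm and 8.59 degrees, less where a joint would pass 70% of its speed; a pose out of reach is approached as far as the arm can. A call with a gripper value outside its range is refused whole. "fingers" is the finger opening in m, from 0 to 0.0854, set as the call begins (left out, the last holds). The fingers move at their own pace and stop on an object; "squeeze" is the grip in N (left out, the last holds). Time passes only in rows, so rows that repeat a pose let the fingers close. It gives the time, the measured TCP pose, the force, the opening and the grip force at its end, in the units of the state.
- arm.get_obs(): the state, without advancing time (a new reading comes with each control period).
- arm.camera(name): name is "scene" or "side" or "wrist"; returns (picture, depth): 480x640x3 uint8, red, green, blue; 480x640 float32, m along the optical axis (not along the pixel's ray), 0 where there is no reading.
- arm.camera_model(name): a dict with "fovy" (degrees; the focal length in pixels is half the picture's height over the tangent of half this angle, whatever the lens; pixels are square), "cx", "cy" (the principal point, pixels), "eye" and "attitude" of the camera in the world. Camera axes: x right, y up, looking along -z (the intrinsics and any distortion apply to the point x, -y, -z); pixel columns grow to the right and rows downward; lengths in m; the calibration is good to about 2 mm. The wrist camera is an equidistant fisheye: a pixel r from the principal point sees the ray r / f radians off the axis. A picture is of the moment at which its call begins: read the wrist's pose just before it. camera_model takes no time and is no camera call; for the wrist camera it gives the pose at the moment of the call.
- arm.finish_job(): hands the job in; it is judged then, once.
Trained networks look in the newest picture that a camera, given by its name, has taken for a name from the list of things; names that differ only in an ending like _2 or _b are one class to them, and where a whole thing is asked for, a point or a joint stands for the part that bears it (a point fixed in the world has none). Each returns a list of dicts, best first, with "score" (0 to 1); they miss things now and then, are a little off and sometimes report something else, mostly with a low value. They report only what shows in the picture. A call takes as long as a camera call. They do not tell look-alikes from the thing itself.
- arm.silhouettes(query, camera): "mask" (480x640 bool, what is visible of it) and "bbox" ([left, top, right, bottom] in pixels, round what is visible of it).
- arm.spot_point(query, camera): "point" ([column, row] in pixels: a listed point, or the origin of a listed thing).
The state is a dict: "t": time; "q": joint angles; "qd": joint speeds; "joint_torque": joint torques, N m; "tcp_pos": TCP position; "eef_rot": TCP orientation; "contact_force": force on the tool from outside, world axes, zero at the start; "ft_torque": the same for the moment, N m; "opening": finger opening in m; "finger_force": force on a finger pad.
Only numpy, scipy, OpenCV 4.12 (cv2) and the standard library are available. Lean on these libraries where they do the work, as an engineer would, in place of code of your own. Each camera call takes 0.05 s, during which the arm holds its last target. There are 200 camera calls.

## Working session

There is one attempt and no reset: what is moved stays moved. The work goes in short steps, Python scripts to look and compute and a tool call to move; the robot and the scene stay as the last step left them, time stands still between calls to the robot, and variables do not carry over. Pictures are saved under pics/ and viewed, at most 10 in all, crops included, and the job is handed in when it is done.

Besides the shell and the picture viewer there is one more tool, called as a command line: name --argument value ..., lists and objects as JSON in quotes. carry_out: Moves the arm, as the interface text tells. Its arguments: {"type":"object","properties":{"commands":{"type":"array","items":{"type":"array"}},"fingers":{"type":"number"},"squeeze":{"type":"number"}},"required":["commands"]}

```bash
ls; mkdir -p pics; cat > h.py <<'E'
import numpy as np, cv2
from workcell import arm
from scipy.spatial.transform import Rotation as R
def save(name,im): cv2.imwrite(f'pics/{name}.png',im[:,:,::-1])
def K(name):
    m=arm.camera_model(name); f=240/np.tan(np.radians(m['fovy'])/2); return m,f
def cloud(name,depth):
    m,f=K(name); v,u=np.mgrid[0:480,0:640]
    x=(u-m['cx'])/f; y=(v-m['cy'])/f
    P=np.stack([x*depth,-y*depth,-depth],-1)
    A=np.array(m['attitude'],float)
    A=A if A.shape==(3,3) else R.from_euler('xyz',A).as_matrix()
    W=P@A.T+np.array(m['eye']); W[depth<=0]=np.nan; return W
E
python3 - <<'E'
from h import *
for n in ['scene','side']:
    print(arm.camera_model(n)); p,d=arm.camera(n); save(n,p); np.savez(n,p=p,d=d,W=cloud(n,d))
    for q in ['red_tube_1','tube_insert','tube_rack','loading_stand']:
        print(n,q,[(round(float(s['score']),2),np.round(s['bbox']).astype(int).tolist()) for s in arm.silhouettes(q,n)])
    for q in ['insert_grip','well_1','tube_rack','red_tube_1']: print(q,[(round(float(s['score']),2),np.round(s['point']).tolist()) for s in arm.spot_point(q,n)])
print(arm.camera_model('wrist')); print(arm.get_obs())
E
```

```text
pics
{'fovy': 45.54351357446694, 'cx': 299.61250583445513, 'cy': 237.20707920341763, 'eye': array([-0.16258852,  0.6440779 ,  0.60128177]), 'attitude': array([ 1.05301295,  0.02238026, -2.10532921])}
scene red_tube_1 [(0.88, [270, 292, 285, 338]), (0.83, [198, 302, 211, 343]), (0.61, [209, 323, 226, 373]), (0.59, [254, 285, 266, 328]), (0.22, [240, 296, 254, 339])]
scene tube_insert [(0.78, [339, 207, 409, 284])]
scene tube_rack [(0.6, [237, 287, 331, 351]), (0.48, [255, 288, 267, 326]), (0.33, [327, 260, 421, 303]), (0.21, [332, 323, 405, 382])]
scene loading_stand [(0.86, [324, 259, 418, 303])]
insert_grip [(0.62, [375.0, 214.0]), (0.58, [197.0, 297.0])]
well_1 [(0.78, [374.0, 250.0]), (0.75, [396.0, 245.0]), (0.66, [355.0, 245.0]), (0.6, [373.0, 229.0])]
tube_rack [(0.71, [285.0, 331.0])]
red_tube_1 [(0.7, [280.0, 334.0]), (0.65, [260.0, 329.0]), (0.59, [217.0, 369.0]), (0.58, [210.0, 346.0])]
{'fovy': 45.57204826810391, 'cx': 305.85363106030286, 'cy': 242.43901665821642, 'eye': array([0.42569498, 1.04572666, 0.67667955]), 'attitude': array([ 0.96908636, -0.01329346, -2.96265287])
[... 778 characters left out ...]
e-04, -1.10737781e+00])}
{'t': 0.9, 'q': array([-1.18859377e+00,  1.23774582e-01,  1.65023510e+00,  2.10942006e-05,
        1.36746480e+00, -8.25844798e-02]), 'qd': array([-0.00033376, -0.00090924, -0.00058787, -0.00133179,  0.00160386,
       -0.00063322]), 'joint_torque': array([ 3.87889268e-04, -4.23590076e+01, -3.65764618e+01,  3.23337883e-05,
        4.29192132e-04, -3.74871931e-06]), 'tcp_pos': array([ 0.29134921, -0.58107687,  0.2313771 ]), 'eef_rot': array([ 3.14147318e+00, -1.08417665e-05,  4.64782775e-01]), 'contact_force': array([-0.26594861,  0.25827239, -0.38934503]), 'ft_torque': array([ 0.00405863, -0.03322714,  0.01366475]), 'finger_force': 0.0, 'opening': 0.0856222070764396}
```

```bash
python3 - <<'E'
from h import *
p=np.load('scene.npz')['p'];save('c1',cv2.resize(p[190:400,170:440],None,fx=2.8,fy=2.8,interpolation=cv2.INTER_CUBIC))
p=np.load('side.npz')['p'];save('c2',cv2.resize(p[170:390,250:450],None,fx=2.7,fy=2.7,interpolation=cv2.INTER_CUBIC))
for n in ['scene','side']:
    z=np.load(n+'.npz');W=z['W'];p=z['p'];hsv=cv2.cvtColor(p,cv2.COLOR_RGB2HSV)
    for nm,lo,hi in [('red',(170,120,60),(180,255,255)),('red0',(0,150,60),(8,255,255)),('yel',(18,120,90),(35,255,255)),('pinkpurp',(125,60,60),(169,255,255)),('green',(40,90,40),(85,255,255)),('blue',(95,110,40),(124,255,255))]:
        m=cv2.inRange(hsv,lo,hi);k,l,s,c=cv2.connectedComponentsWithStats(m)
        for i in range(1,k):
            if s[i,4]>40:
                Q=W[l==i];Q=Q[~np.isnan(Q[:,0])]
                if len(Q) and abs(np.median(Q[:,1]))<.8: print(n,nm,s[i].tolist(),np.round(np.median(Q,0),3),'ztop',np.round(np.percentile(Q[:,2],97),3))
E
```

```text
scene red [115, 236, 9, 12, 89] [0.798 0.476 0.081] ztop 0.087
scene red [255, 284, 10, 14, 118] [0.516 0.329 0.082] ztop 0.087
scene red [272, 291, 10, 15, 119] [0.485 0.316 0.082] ztop 0.087
scene red [83, 350, 35, 13, 252] [0.59  0.576 0.008] ztop 0.013
scene yel [473, 273, 92, 64, 2631] [ 0.624 -0.508 -0.331] ztop -0.321
scene yel [234, 285, 98, 64, 3557] [0.488 0.299 0.031] ztop 0.06
scene yel [529, 364, 22, 17, 159] [ 0.517 -0.484 -0.493] ztop -0.473
scene pinkpurp [209, 324, 14, 47, 422] [0.465 0.429 0.051] ztop 0.082
scene green [243, 295, 11, 15, 130] [0.499 0.357 0.082] ztop 0.087
scene blue [321, 167, 13, 13, 155] [0.817 0.007 0.099] ztop 0.106
scene blue [321, 191, 15, 5, 47] [0.808 0.01  0.053] ztop 0.058
scene blue [338, 228, 72, 55, 2719] [0.531 0.095 0.063] ztop 0.072
scene blue [10, 277, 116, 78, 4171] [0.673 0.597 0.04 ] ztop 0.043
scene blue [309, 277, 10, 14, 120] [0.489 0.246 0.082] ztop 0.087
scene blue [299, 288, 10, 14, 123] [0.47  0.275 0.082] ztop 0.087
scene blue [455, 341, 44, 54, 528] [ 0.337  0.01  -0.089] ztop -0.056
scene blue [382, 364, 88, 116, 2505]
[... 1211 characters left out ...]
, 286, 8, 14, 87] [0.52  0.331 0.084] ztop 0.088
side red [116, 325, 11, 15, 126] [0.799 0.477 0.084] ztop 0.088
side red [232, 425, 21, 30, 243] [0.59  0.576 0.01 ] ztop 0.014
side yel [303, 270, 68, 81, 2531] [0.496 0.329 0.042] ztop 0.062
side pinkpurp [341, 334, 12, 43, 358] [0.468 0.431 0.054] ztop 0.083
side green [327, 299, 9, 14, 102] [0.501 0.36  0.083] ztop 0.089
side blue [200, 168, 14, 14, 163] [0.821 0.008 0.102] ztop 0.107
side blue [303, 204, 48, 49, 1938] [0.546 0.115 0.068] ztop 0.074
side blue [342, 260, 10, 12, 84] [0.492 0.247 0.084] ztop 0.087
side blue [351, 271, 7, 12, 75] [0.474 0.277 0.083] ztop 0.088
side blue [101, 375, 98, 105, 5398] [0.696 0.605 0.042] ztop 0.044
```

View pics/c1.png

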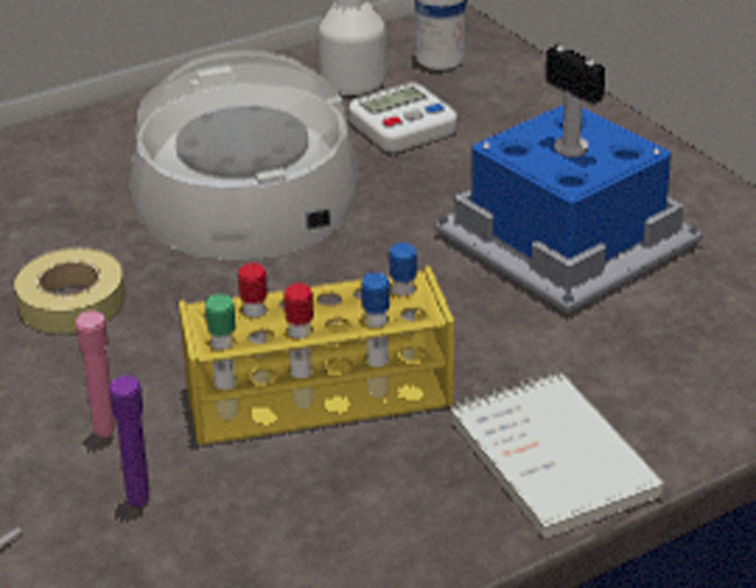

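View pics/c2.png

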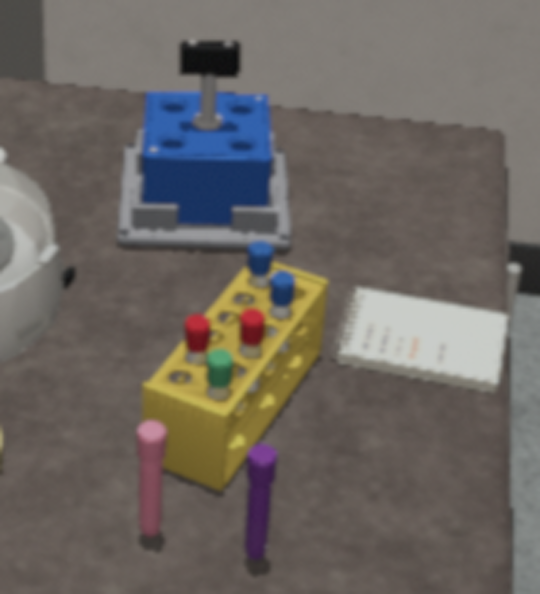

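```bash
cat > fit.py <<'E'
from h import *
from scipy.optimize import least_squares
def circ(Q,c0,r=.0082):
    return least_squares(lambda c:np.hypot(*(Q[:,:2]-c).T)-r,c0,loss='soft_l1',f_scale=.001).x
E
python3 - <<'E'
from fit import *
S={n:np.load(n+'.npz') for n in ['scene','side']}
T={'redA':(.52,.326),'redB':(.487,.314),'green':(.501,.352),'bA':(.492,.242),'bB':(.474,.272)}
C={}
for k,c in T.items():
    for n in S:
        W=S[n]['W'].reshape(-1,3);c1=np.array(c)
        for _ in range(3):
            Q=W[(np.hypot(*(W[:,:2]-c1).T)<.013)&(W[:,2]>.071)&(W[:,2]<.083)];c1=circ(Q,c1)
        print(k,n,len(Q),np.round(c1,4)); C[k,n]=c1
g=np.array([(x,y) for x in (-.013,.013) for y in (-.055,-.033,-.011,.011,.033,.055)])
for n in S:
    P=np.array([C[k,n] for k in T]);best=None
    def f(p):
        c,s=np.cos(p[2]),np.sin(p[2]);h=g@np.array([[c,s],[-s,c]])+p[:2]
        D=np.linalg.norm(P[:,None]-h[None],axis=2);return D.min(1)
    for dx in np.arange(.47,.53,.006):
      for dy in np.arange(.27,.33,.006):
        for a in np.arange(-.35,.36,.07):
          v=(f((dx,dy,a))**2).sum()
          if best is None or v<best[0]: best=(v,(dx,dy,a))
    r=least_squares(f,best[1]);print('rack',n,np.round(r.x,4),np.round(f(r.x),4))
    W=S[n]['W'];p=S[n]['p'];hsv=cv2.cvtColor(p,cv2.COLOR_RGB2HSV)
    rg=(abs(W[...,0]-.54)<.09)&(abs(W[...,1]-.11)<.09)
    # yellow top plate / insert
    m=rg&(abs(W[...,2]-.0725)<.006)&(cv2.inRange(hsv,(95,110,40),(124,255,255))>0)
    Q=W[m];print(len(Q),'z',np.median(Q[:,2]),cv2.minAreaRect((Q[:,:2]*1000).astype(np.float32)))
    m=rg&(W[...,2]>.112)&(W[...,2]<.145);Q=W[m];print('bar',len(Q),Q.mean(0),Q.min(0),Q.max(0),cv2.minAreaRect((Q[:,:2]*1000).astype(np.float32)))
    m=rg&(W[...,2]>.078)&(W[...,2]<.105);Q=W[m];print('stem',len(Q),circ(Q,Q[:,:2].mean(0),.006))
E
```

```text
redA scene 64 [0.5217 0.3269]
redA side 53 [0.5204 0.3248]
redB scene 66 [0.4898 0.3144]
redB side 58 [0.4886 0.3121]
green scene 62 [0.5038 0.3558]
green side 54 [0.5028 0.3533]
bA scene 65 [0.4931 0.2432]
bA side 56 [0.4925 0.2411]
bB scene 65 [0.4756 0.2724]
bB side 54 [0.4747 0.2708]
rack scene [ 0.4986  0.2996 -0.3274] [0.0003 0.0002 0.0001 0.0002 0.0001]
1215 z 0.0705984876399729 ((552.23486328125, 77.27311706542969), (96.9413833618164, 98.37942504882812), 8.670563697814941)
bar 319 [0.54801045 0.08046682 0.12873482] [0.52839361 0.06851862 0.11202042] [0.57230025 0.08782928 0.1417782 ] ((550.480224609375, 78.64923095703125), (44.60659408569336, 14.576202392578125), 9.273833274841309)
stem 85 [0.55289854 0.07728723]
rack side [ 0.4976  0.2975 -0.3244] [0.0002 0.0001 0.0005 0.0002 0.0004]
1039 z 0.07173146486093751 ((551.3103637695312, 76.677490234375), (93.09774780273438, 98.36874389648438), 8.340936660766602)
bar 314 [0.55097635 0.07942272 0.12939632] [0.52971492 0.067415   0.1120825 ] [0.57403167 0.08729279 0.14166136] ((551.545166015625, 77.36710357666016), (43.793888092041016, 16.39876365661621), 6.906716346740723)
stem 71 [0.55216157 0.07476543]
```

Candidates in the scene picture: 
- Red caps in the yellow rack at (260,291) and (277,299). These fit: they are red and stand in rack holes, and the rack fit agrees to 0.5 mm.
- A pink look-alike at (202,322), a purple one at (216,345) and a stray red thing at (119,242). All three are outside the rack, so they don't fit.

The enlarged crop c1 confirms this. The insert is at about (0.5515, 0.077) with yaw about 0.145. Next I move above the first red tube.

carry_out --commands '[[[0.0115,0.0454,-0.0026],[0,0,0.1176]],[[0.023,0.0908,-0.0052],[0,0,0.2352]],[[0.0345,0.1362,-0.0078],[0,0,0.3528]],[[0.046,0.1816,-0.0104],[0,0,0.4704]],[[0.0575,0.227,-0.013],[0,0,0.588]]]'

```text
t: 1.4
tcp_pos: [0.349, -0.3523, 0.2183]
eef_rot: [3.141, -0.0, 1.057]
contact_force: [0.7, 0.4, 0.4]
opening: 0.0854
finger_force: 0.0
```

carry_out --commands '[[[0.0115,0.0454,-0.0026],[0,0,0.1176]],[[0.023,0.0908,-0.0052],[0,0,0.2352]],[[0.0345,0.1362,-0.0078],[0,0,0.3528]],[[0.046,0.1816,-0.0104],[0,0,0.4704]],[[0.0575,0.227,-0.013],[0,0,0.588]]]'

```text
t: 1.9
tcp_pos: [0.4064, -0.1253, 0.2056]
eef_rot: [3.14, 0.001, 1.645]
contact_force: [0.8, -0.3, 0.1]
opening: 0.0855
finger_force: 0.0
```

carry_out --commands '[[[0.0115,0.0454,-0.0026],[0,0,0.1176]],[[0.023,0.0908,-0.0052],[0,0,0.2352]],[[0.0345,0.1362,-0.0078],[0,0,0.3528]],[[0.046,0.1816,-0.0104],[0,0,0.4704]],[[0.0575,0.227,-0.013],[0,0,0.588]]]'

```text
t: 2.4
tcp_pos: [0.464, 0.102, 0.1927]
eef_rot: [3.141, 0.001, 2.234]
contact_force: [0.4, -1.1, 0.4]
opening: 0.0853
finger_force: 0.0
```

carry_out --commands '[[[0.0115,0.0454,-0.0026],[0,0,0.1176]],[[0.023,0.0908,-0.0052],[0,0,0.2352]],[[0.0345,0.1362,-0.0078],[0,0,0.3528]],[[0.046,0.1816,-0.0104],[0,0,0.4704]],[[0.0575,0.227,-0.013],[0,0,0.588]]]' --fingers 0.032

```text
t: 2.9
tcp_pos: [0.5215, 0.3291, 0.1793]
eef_rot: [3.141, 0.0, 2.822]
contact_force: [1.2, -0.3, 0.8]
opening: 0.0317
finger_force: 0.0
```

carry_out --commands '[[[0,0,0],[0,0,0]],[[0,0,0],[0,0,0]]]'

```text
t: 3.1
tcp_pos: [0.5211, 0.3278, 0.1787]
eef_rot: [-3.14, -0.001, 2.818]
contact_force: [0.8, -0.3, -0.3]
opening: 0.0318
finger_force: 0.0
```

```bash
cat > wr.py <<'E'
from fit import *
def wcloud(n='wrist'):
    m,f=K(n); p,d=arm.camera(n); v,u=np.mgrid[0:480,0:640]
    dx=u-m['cx'];dy=v-m['cy'];r=np.hypot(dx,dy)+1e-9;th=r/f
    P=np.stack([dx/r*np.tan(th)*d,-dy/r*np.tan(th)*d,-d],-1)
    W=P@R.from_euler('xyz',m['attitude']).as_matrix().T+m['eye'];W[(d<=0)|(th>1.4)]=np.nan
    return p,W
def caps(W,T):
    for k,c in T.items():
        c1=np.array(c);F=W.reshape(-1,3)
        m=(np.hypot(*(F[:,:2]-c1).T)<.014)&(F[:,2]>.075)&(F[:,2]<.105);Q=F[m]
        if len(Q)<20: print(k,'few');continue
        top=Q[Q[:,2]>np.percentile(Q[:,2],90)-.004]
        print(k,len(top),'ztop',np.round(np.median(top[:,2]),4),'mincircle',np.round(cv2.minEnclosingCircle((top[:,:2]*1000).astype(np.float32))[0],1))
T={'redA':(.521,.326),'redB':(.489,.313),'green':(.503,.354),'bA':(.4925,.242),'bB':(.475,.2715)}
E
python3 - <<'E'
from wr import *
p,W=wcloud();save('w1',p);caps(W,T)
E
```

```text
redA 459 ztop 0.0867 mincircle [520.8 326.4]
redB 478 ztop 0.0867 mincircle [489.1 313.9]
green 482 ztop 0.0866 mincircle [503.1 355.6]
bA 384 ztop 0.0866 mincircle [492.8 243.3]
bB 446 ztop 0.0866 mincircle [475.  272.4]
```

View pics/w1.png

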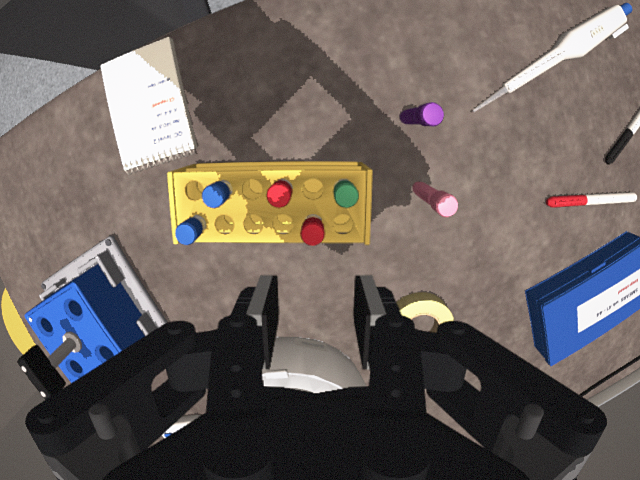

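The wrist picture shows the red caps at (313,231) and (279,194) in the rack, with the measurements agreeing to 1 mm. Before going down, a quick check of how close the centrifuge is.

```bash
python3 - <<'E'
from fit import *
for n in ['scene','side']:
    W=np.load(n+'.npz')['W'].reshape(-1,3)
    for z0,z1 in [(.02,.08),(.09,.13),(.13,.2),(.2,.4)]:
        Q=W[(W[:,2]>z0)&(W[:,2]<z1)&(W[:,0]>.56)&(W[:,0]<.95)&(W[:,1]>.17)&(W[:,1]<.55)]
        if len(Q): print(n,z0,len(Q),np.round(Q.min(0),3),'dmin redA',np.round(np.hypot(Q[:,0]-.521,Q[:,1]-.326).min(),3))
print(arm.get_obs()['tcp_pos'])
E
```

```text
scene 0.02 8739 [0.62 0.17 0.02] dmin redA 0.117
scene 0.09 4795 [0.643 0.17  0.09 ] dmin redA 0.142
scene 0.13 4723 [0.83 0.17 0.13] dmin redA 0.356
scene 0.2 23013 [0.821 0.17  0.201] dmin redA 0.325
side 0.02 9507 [0.621 0.17  0.02 ] dmin redA 0.118
side 0.09 5083 [0.642 0.17  0.09 ] dmin redA 0.139
side 0.13 934 [0.83 0.17 0.13] dmin redA 0.355
side 0.2 21862 [0.822 0.17  0.2  ] dmin redA 0.327
[0.52111222 0.32686925 0.17902929]
```

carry_out --commands '[[[0,-0.0005,-0.035],[0,0,0]],[[0,-0.0005,-0.07],[0,0,0]],[[0,-0.0005,-0.095],[0,0,0]],[[0,-0.0005,-0.108],[0,0,0]],[[0,-0.0005,-0.113],[0,0,0]]]'

```text
t: 3.65
tcp_pos: [0.5207, 0.325, 0.0652]
eef_rot: [-3.14, -0.001, 2.815]
contact_force: [0.6, 0.2, 0.1]
opening: 0.0324
finger_force: 0.0
```

carry_out --commands '[[[0,0,0],[0,0,0]],[[0,0,0],[0,0,0]],[[0,0,0],[0,0,0]],[[0,0,0],[0,0,0]]]' --fingers 0.0 --squeeze 25

```text
t: 4.05
tcp_pos: [0.5221, 0.3268, 0.0677]
eef_rot: [3.14, 0.002, 2.817]
contact_force: [0.0, -0.5, -0.0]
opening: 0.0152
finger_force: 24.8
```

carry_out --commands '[[[0,0,0.012],[0,0,0]],[[0,0,0.035],[0,0,0]],[[0,0,0.065],[0,0,0]],[[0,0,0.1],[0,0,0]],[[0,0,0.14],[0,0,0]]]'

```text
t: 4.55
tcp_pos: [0.5208, 0.3264, 0.2079]
eef_rot: [-3.141, -0.001, 2.817]
contact_force: [0.7, 0.3, -0.3]
opening: 0.0151
finger_force: 24.8
```

carry_out --commands '[[[0.001,-0.02,0.012],[0,0,-0.08]],[[0.002,-0.05,0.014],[0,0,-0.2]],[[0.003,-0.08,0.014],[0,0,-0.32]],[[0.004,-0.11,0.014],[0,0,-0.44]],[[0.005,-0.14,0.014],[0,0,-0.56]]]'

```text
t: 5.05
tcp_pos: [0.5264, 0.1856, 0.2219]
eef_rot: [3.14, 0.001, 2.252]
contact_force: [-0.5, 0.6, -0.4]
opening: 0.0149
finger_force: 24.8
```

carry_out --commands '[[[0.001,-0.03,0],[0,0,-0.12]],[[0.002,-0.06,0],[0,0,-0.24]],[[0.003,-0.09,0],[0,0,-0.36]],[[0.004,-0.12,0],[0,0,-0.48]],[[0.0045,-0.138,0],[0,0,-0.54]]]'

```text
t: 5.55
tcp_pos: [0.531, 0.0468, 0.2218]
eef_rot: [3.14, 0.001, 1.712]
contact_force: [-1.0, 0.1, -0.3]
opening: 0.0154
finger_force: 24.8
```

carry_out --commands '[[[0,0,0],[0,0,0]],[[0,0,0],[0,0,0]]]'

```text
t: 5.75
tcp_pos: [0.531, 0.0486, 0.2213]
eef_rot: [3.14, -0.0, 1.717]
contact_force: [-0.3, -0.1, 0.3]
opening: 0.0151
finger_force: 24.8
```

```bash
python3 - <<'E'
from wr import *
o=arm.get_obs();print(o['tcp_pos'],o['eef_rot'],o['opening'])
p,W=wcloud();save('w2',p);np.savez('w2',p=p,W=W)
print([(round(float(s['score']),2),np.round(s['point']).tolist(),np.round(W[int(s['point'][1]),int(s['point'][0])],3)) for q in ['well_1','insert_grip'] for s in arm.spot_point(q,'wrist')])
hsv=cv2.cvtColor(p,cv2.COLOR_RGB2HSV)
m=(abs(W[...,2]-.0725)<.004)&(cv2.inRange(hsv,(95,110,40),(124,255,255))>0)&(abs(W[...,0]-.55)<.1)&(abs(W[...,1]-.08)<.1)
Q=W[m];print(len(Q),np.median(Q[:,2]),cv2.minAreaRect((Q[:,:2]*1000).astype(np.float32)))
E
```

```text
[0.53104504 0.04858648 0.22128791] [ 3.14019933e+00 -3.15133242e-04  1.71710637e+00] 0.015087366488106935
[(0.83, [377.0, 216.0], array([0.587, 0.049, 0.037])), (0.8, [315.0, 155.0], array([0.524, 0.093, 0.017])), (0.74, [379.0, 158.0], array([0.581, 0.1  , 0.037])), (0.67, [314.0, 216.0], array([0.53 , 0.04 , 0.037])), (0.79, [354.0, 197.0], array([0.55 , 0.08 , 0.141]))]
9889 0.07217057053861292 ((552.4900512695312, 76.59419250488281), (93.5770492553711, 93.39974212646484), 8.586383819580078)
```

View pics/w2.png

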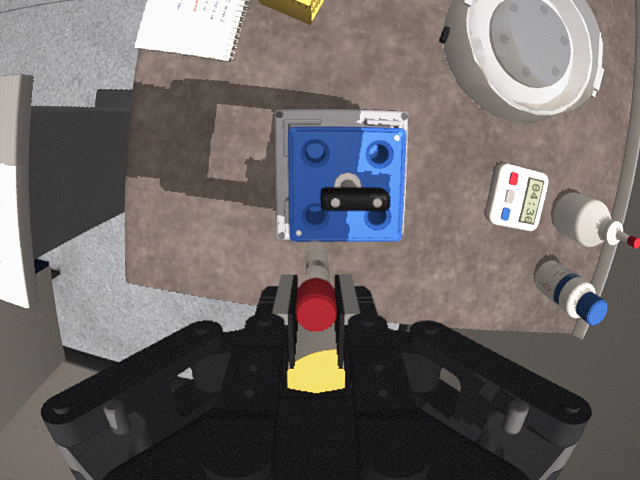

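The wrist picture shows the held red cap at (316,305), and the wells at (315,155), (379,158), (314,216) and (377,216). The insert's top measures 93.5 mm square, centred at (0.552, 0.077) with yaw 0.149. Now lowering into well_4.

carry_out --commands '[[[-0.0005,-0.0005,-0.03],[0,0,0]],[[-0.0005,-0.0005,-0.055],[0,0,0]],[[-0.0005,-0.0005,-0.075],[0,0,0]],[[-0.0005,-0.0005,-0.085],[0,0,0]],[[-0.0005,-0.0005,-0.095],[0,0,0]]]'

```text
t: 6.4
tcp_pos: [0.5312, 0.0484, 0.1259]
eef_rot: [3.14, 0.001, 1.718]
contact_force: [0.5, -0.6, 1.6]
opening: 0.0157
finger_force: 24.9
```

carry_out --commands '[[[0,0,-0.01],[0,0,0]],[[0,0,-0.02],[0,0,0]],[[0,0,-0.03],[0,0,0]],[[0,0,-0.04],[0,0,0]],[[0,0,-0.045],[0,0,0]]]'

```text
t: 6.9
tcp_pos: [0.5305, 0.0477, 0.0797]
eef_rot: [3.142, 0.0, 1.717]
contact_force: [-2.1, -0.9, 23.1]
opening: 0.0152
finger_force: 27.1
```

carry_out --commands '[[[0,0,0],[0,0,0]]]'

```text
t: 7.0
tcp_pos: [0.5306, 0.0478, 0.0802]
eef_rot: [3.141, 0.0, 1.717]
contact_force: [-0.1, -1.0, -0.0]
opening: 0.0149
finger_force: 24.9
```

carry_out --commands '[[[0,0,0],[0,0,0]],[[0,0,0],[0,0,0]],[[0,0,0],[0,0,0]]]' --fingers 0.032

```text
t: 7.3
tcp_pos: [0.5301, 0.0481, 0.0802]
eef_rot: [-3.141, -0.0, 1.717]
contact_force: [0.7, -0.7, -0.4]
opening: 0.0318
finger_force: 0.0
```

carry_out --commands '[[[0,0,0.01],[0,0,0]],[[0,0,0.03],[0,0,0]],[[0,0,0.065],[0,0,0]],[[0,0,0.105],[0,0,0]],[[0,0,0.14],[0,0,0]]]'

```text
t: 7.8
tcp_pos: [0.5304, 0.0481, 0.2231]
eef_rot: [3.14, 0.0, 1.717]
contact_force: [0.8, 0.5, 0.4]
opening: 0.0317
finger_force: 0.0
```

carry_out --commands '[[[-0.004,0.027,0],[0,0,0.11]],[[-0.008,0.054,0],[0,0,0.22]],[[-0.012,0.081,0],[0,0,0.33]],[[-0.0165,0.108,0],[0,0,0.44]],[[-0.0205,0.135,0],[0,0,0.55]]]'

```text
t: 8.3
tcp_pos: [0.5096, 0.1841, 0.2213]
eef_rot: [3.141, 0.0, 2.271]
contact_force: [0.4, 0.3, 1.1]
opening: 0.0319
finger_force: 0.0
```

carry_out --commands '[[[-0.004,0.027,0],[0,0,0.11]],[[-0.008,0.054,0],[0,0,0.22]],[[-0.012,0.081,0],[0,0,0.33]],[[-0.0165,0.108,0],[0,0,0.44]],[[-0.021,0.131,-0.04],[0,0,0.55]]]'

```text
t: 8.8
tcp_pos: [0.4925, 0.3175, 0.1879]
eef_rot: [3.131, 0.01, 2.822]
contact_force: [1.0, 0.5, 0.4]
opening: 0.0319
finger_force: 0.0
```

```bash
python3 - <<'E'
from wr import *
p,W=wcloud();o=arm.get_obs();print(o['tcp_pos'],o['eef_rot']);caps(W,T)
p,d=arm.camera('side');Ws=cloud('side',d);caps(Ws,{'placed':(.5306,.048),'redB':(.489,.313)})
save('s3',cv2.resize(p[170:390,250:450],None,fx=2.7,fy=2.7,interpolation=cv2.INTER_CUBIC))
E
```

```text
[0.4863076  0.31717048 0.17600805] [-3.14127596 -0.00370842  2.82680249]
redA few
redB 445 ztop 0.0866 mincircle [489.2 313.7]
green 424 ztop 0.0867 mincircle [502.9 355.5]
bA 358 ztop 0.0867 mincircle [492.6 243.6]
bB 415 ztop 0.0866 mincircle [474.9 272.6]
placed few
redB 62 ztop 0.0858 mincircle [487.7 313. ]
```

View pics/s3.png

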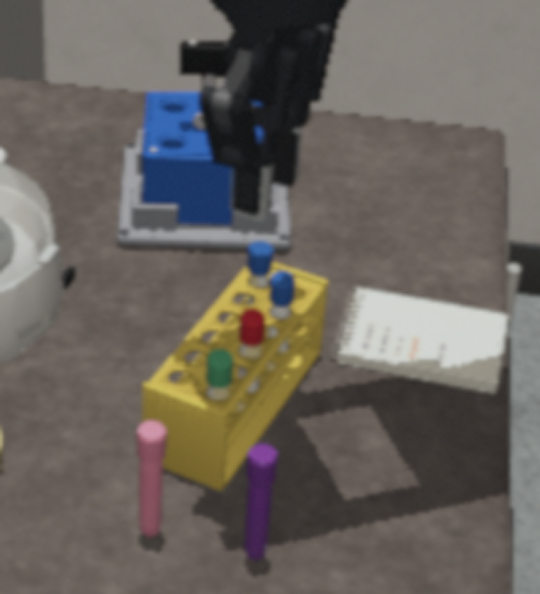

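The side picture shows redB still in the rack at crop (251,325), with the gripper hiding the placed tube. RedB measures (0.489, 0.3137), so I go down on it.

carry_out --commands '[[[0,0,0],[0,0,0]],[[0,0,0],[0,0,0]]]'

```text
t: 9.1
tcp_pos: [0.4897, 0.3137, 0.1821]
eef_rot: [3.14, 0.002, 2.815]
contact_force: [-1.6, 0.3, -0.4]
opening: 0.0321
finger_force: 0.0
```

carry_out --commands '[[[0,-0.0005,-0.035],[0,0,0]],[[0,-0.0005,-0.07],[0,0,0]],[[0,-0.0005,-0.095],[0,0,0]],[[0,-0.0005,-0.108],[0,0,0]],[[0,-0.0005,-0.114],[0,0,0]]]'

```text
t: 9.6
tcp_pos: [0.4894, 0.3129, 0.0664]
eef_rot: [3.142, 0.0, 2.815]
contact_force: [-0.4, 0.4, 0.1]
opening: 0.0323
finger_force: 0.0
```

carry_out --commands '[[[0,0,0],[0,0,0]],[[0,0,0],[0,0,0]],[[0,0,0],[0,0,0]],[[0,0,0],[0,0,0]]]' --fingers 0.0 --squeeze 25

```text
t: 10.0
tcp_pos: [0.4896, 0.3139, 0.0676]
eef_rot: [3.14, 0.001, 2.817]
contact_force: [-0.8, 0.5, 0.0]
opening: 0.0154
finger_force: 24.8
```

carry_out --commands '[[[0,0,0.012],[0,0,0]],[[0,0,0.035],[0,0,0]],[[0,0,0.065],[0,0,0]],[[0,0,0.1],[0,0,0]],[[0,0,0.14],[0,0,0]]]'

```text
t: 10.5
tcp_pos: [0.4882, 0.3132, 0.2078]
eef_rot: [-3.141, -0.001, 2.817]
contact_force: [0.4, 1.0, -0.3]
opening: 0.0151
finger_force: 24.8
```

carry_out --commands '[[[0.006,-0.015,0.012],[0,0,-0.08]],[[0.016,-0.04,0.014],[0,0,-0.2]],[[0.026,-0.065,0.014],[0,0,-0.32]],[[0.036,-0.09,0.014],[0,0,-0.44]],[[0.046,-0.114,0.014],[0,0,-0.56]]]'

```text
t: 11.0
tcp_pos: [0.5352, 0.1986, 0.2218]
eef_rot: [3.14, 0.001, 2.252]
contact_force: [1.0, 0.6, -0.1]
opening: 0.0149
finger_force: 24.8
```

carry_out --commands '[[[0.009,-0.022,0],[0,0,-0.12]],[[0.018,-0.045,0],[0,0,-0.24]],[[0.028,-0.068,0],[0,0,-0.36]],[[0.034,-0.085,0],[0,0,-0.48]],[[0.0385,-0.0935,0],[0,0,-0.54]]]'

```text
t: 11.5
tcp_pos: [0.5739, 0.1046, 0.2216]
eef_rot: [3.14, 0.0, 1.712]
contact_force: [-1.0, -0.1, 0.6]
opening: 0.0153
finger_force: 24.8
```

carry_out --commands '[[[0,0,0],[0,0,0]],[[0,0,0],[0,0,0]]]'

```text
t: 11.7
tcp_pos: [0.5734, 0.1061, 0.2211]
eef_rot: [3.141, -0.0, 1.718]
contact_force: [-0.0, -0.3, 0.5]
opening: 0.0151
finger_force: 24.8
```

```bash
python3 - <<'E'
from wr import *
o=arm.get_obs();print(o['tcp_pos'],o['eef_rot'],o['opening'])
p,d=arm.camera('scene');W=cloud('scene',d);caps(W,{'placed':(.5306,.048)})
p,W=wcloud();caps(W,{'placed':(.5306,.048)})
hsv=cv2.cvtColor(p,cv2.COLOR_RGB2HSV)
m=(abs(W[...,2]-.0725)<.004)&(cv2.inRange(hsv,(95,110,40),(124,255,255))>0)&(abs(W[...,0]-.55)<.1)&(abs(W[...,1]-.08)<.1)
Q=W[m];print(len(Q),np.median(Q[:,2]),cv2.minAreaRect((Q[:,:2]*1000).astype(np.float32)))
save('w4',p)
E
```

```text
[0.57336345 0.10611685 0.22112833] [ 3.14077994e+00 -2.48184271e-04  1.71786405e+00] 0.015117829583739768
placed 43 ztop 0.0974 mincircle [529.5  51.2]
placed 185 ztop 0.0998 mincircle [529.6  49.2]
6892 0.07220346242573614 ((552.1139526367188, 77.34483337402344), (93.3970718383789, 94.22661590576172), 8.455900192260742)
```

View pics/w4.png

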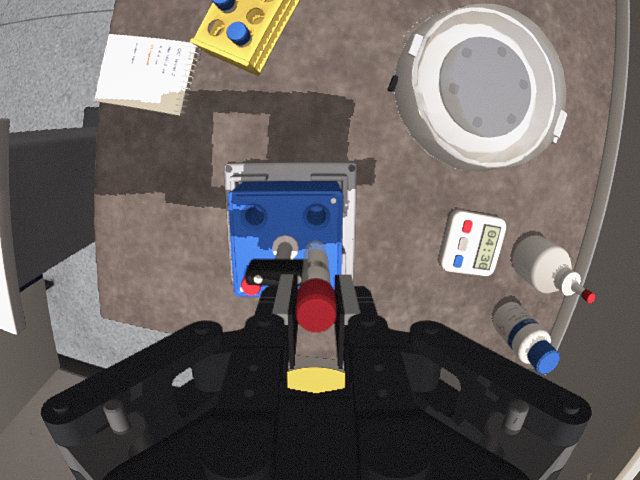

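The placed tube's cap top measures 0.0995 m (0.099 m means fully down), with red showing at (250,285) beside the bar. Lowering the second tube into well_1.

carry_out --commands '[[[0,0,-0.03],[0,0,0]],[[0,0,-0.055],[0,0,0]],[[0,0,-0.075],[0,0,0]],[[0,0,-0.085],[0,0,0]],[[0,0,-0.095],[0,0,0]]]'

```text
t: 12.3
tcp_pos: [0.5743, 0.1064, 0.1264]
eef_rot: [3.139, 0.001, 1.718]
contact_force: [0.2, -0.5, 1.4]
opening: 0.015
finger_force: 24.9
```

carry_out --commands '[[[0,0,-0.01],[0,0,0]],[[0,0,-0.02],[0,0,0]],[[0,0,-0.03],[0,0,0]],[[0,0,-0.037],[0,0,0]],[[0,0,-0.045],[0,0,0]]]'

```text
t: 12.8
tcp_pos: [0.5735, 0.1059, 0.0799]
eef_rot: [3.141, 0.0, 1.717]
contact_force: [-3.5, -0.5, 19.1]
opening: 0.0152
finger_force: 27.2
```

carry_out --commands '[[[0,0,0],[0,0,0]]]'

```text
t: 12.9
tcp_pos: [0.5735, 0.106, 0.08]
eef_rot: [3.142, -0.0, 1.717]
contact_force: [0.9, -0.4, -0.5]
opening: 0.0152
finger_force: 25.2
```

carry_out --commands '[[[0,0,0],[0,0,0]],[[0,0,0],[0,0,0]],[[0,0,0],[0,0,0]]]' --fingers 0.032

```text
t: 13.2
tcp_pos: [0.5731, 0.106, 0.0802]
eef_rot: [-3.141, -0.0, 1.717]
contact_force: [-0.2, 0.5, 0.1]
opening: 0.0322
finger_force: 0.0
```

carry_out --commands '[[[0,0,0.01],[0,0,0]],[[0,0,0.03],[0,0,0]],[[0,0,0.065],[0,0,0]],[[0,0,0.105],[0,0,0]],[[0,0,0.14],[0,0,0]]]'

```text
t: 13.7
tcp_pos: [0.5735, 0.106, 0.2232]
eef_rot: [3.14, 0.0, 1.717]
contact_force: [1.2, 0.0, -0.9]
opening: 0.0321
finger_force: 0.0
```

carry_out --commands '[[[-0.002,-0.003,0],[0,0,-0.14]],[[-0.004,-0.006,0],[0,0,-0.28]],[[-0.006,-0.009,0],[0,0,-0.42]],[[-0.008,-0.012,0],[0,0,-0.56]],[[-0.01,-0.015,0],[0,0,-0.7]]]'

```text
t: 14.2
tcp_pos: [0.5633, 0.0909, 0.2213]
eef_rot: [3.141, -0.001, 1.011]
contact_force: [-0.4, 0.4, -0.0]
opening: 0.0324
finger_force: 0.0
```

carry_out --commands '[[[-0.002,-0.003,0],[0,0,-0.14]],[[-0.005,-0.006,0],[0,0,-0.28]],[[-0.007,-0.009,0],[0,0,-0.42]],[[-0.009,-0.012,0],[0,0,-0.56]],[[-0.0115,-0.014,0],[0,0,-0.7]]]'

```text
t: 14.7
tcp_pos: [0.5518, 0.0768, 0.2213]
eef_rot: [3.141, -0.001, 0.311]
contact_force: [0.6, -0.3, -0.2]
opening: 0.0321
finger_force: 0.0
```

carry_out --commands '[[[0,0,0],[0,0,-0.1]],[[0,0,0],[0,0,-0.168]],[[0,0,0],[0,0,-0.168]],[[0,0,0],[0,0,-0.168]]]' --fingers 0.034

```text
t: 15.1
tcp_pos: [0.5519, 0.077, 0.2209]
eef_rot: [3.142, -0.001, 0.15]
contact_force: [-0.2, 1.3, -0.4]
opening: 0.034
finger_force: 0.0
```

```bash
python3 - <<'E'
from wr import *
o=arm.get_obs();print(o['tcp_pos'],o['eef_rot'],o['opening'])
p,W=wcloud();save('w5',p)
D={'t4':(.5306,.048),'t1':(.5734,.106)}
caps(W,D)
def rep(n,W,p):
    rg=(abs(W[...,0]-.552)<.06)&(abs(W[...,1]-.077)<.06)
    Q=W[rg&(W[...,2]>.137)&(W[...,2]<.145)];print(n,'bartop',len(Q))
    if len(Q)>10: print(cv2.minAreaRect((Q[:,:2]*1000).astype(np.float32)),np.median(Q[:,2]))
    hsv=cv2.cvtColor(p,cv2.COLOR_RGB2HSV)
    m=(abs(W[...,2]-.0725)<.004)&(cv2.inRange(hsv,(95,110,40),(124,255,255))>0)&(abs(W[...,0]-.55)<.1)&(abs(W[...,1]-.08)<.1)
    Q=W[m];
    if len(Q)>50: print(len(Q),cv2.minAreaRect((Q[:,:2]*1000).astype(np.float32)))
rep('wrist',W,p)
for n in ['scene','side']:
    p,d=arm.camera(n);W=cloud(n,d);caps(W,D);rep(n,W,p)
E
```

```text
[0.55190609 0.07700126 0.2209333 ] [ 3.14156719e+00 -7.56899054e-04  1.50279415e-01] 0.03402708405922767
t4 336 ztop 0.0997 mincircle [530.3  49.4]
t1 385 ztop 0.0997 mincircle [572.9 106.9]
wrist bartop 1225
((552.8282470703125, 76.68270111083984), (42.996665954589844, 11.868582725524902), 8.24618911743164) 0.139947990036793
9514 ((552.634033203125, 76.83000183105469), (93.73384094238281, 93.75086212158203), 8.502553939819336)
t4 48 ztop 0.0976 mincircle [530.7  50.3]
t1 45 ztop 0.0977 mincircle [573.  108.5]
scene bartop 76
((550.550537109375, 78.56175994873047), (41.63499450683594, 12.940935134887695), 6.085418701171875) 0.13879751872704973
994 ((551.8734130859375, 77.75270080566406), (96.26702880859375, 96.92745208740234), 8.165169715881348)
t4 33 ztop 0.0987 mincircle [529.   50.1]
t1 40 ztop 0.099 mincircle [573.  107.8]
side bartop 86
((551.5280151367188, 78.39027404785156), (42.900543212890625, 13.791446685791016), 10.215367317199707) 0.13942309884966214
817 ((551.3184204101562, 77.09428405761719), (92.74201202392578, 97.25409698486328), 7.7970871925354)
```

View pics/w5.png

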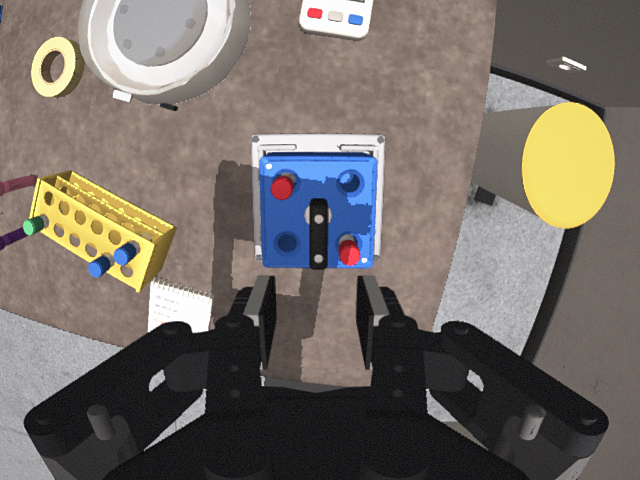

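The picture shows red caps at (282,187) and (348,252) in diagonally opposite wells, both tops at about 0.0997 m, so fully down. The bar at (318,235) is centred between the fingers. Gripping the bar next.

carry_out --commands '[[[0.0005,0,-0.03],[0,0,0]],[[0.0005,0,-0.06],[0,0,0]],[[0.0005,0,-0.09],[0,0,0]],[[0.0005,0,-0.106],[0,0,0]],[[0.0005,0,-0.113],[0,0,0]]]'

```text
t: 15.75
tcp_pos: [0.5512, 0.0769, 0.1053]
eef_rot: [-3.141, 0.003, 0.149]
contact_force: [-0.3, -0.2, -0.3]
opening: 0.0339
finger_force: 0.0
```

carry_out --commands '[[[0,0,0],[0,0,0]],[[0,0,0],[0,0,0]],[[0,0,0],[0,0,0]],[[0,0,0],[0,0,0]],[[0,0,0],[0,0,0]]]' --fingers 0.0 --squeeze 80

```text
t: 16.25
tcp_pos: [0.5527, 0.0769, 0.108]
eef_rot: [3.141, -0.001, 0.149]
contact_force: [0.5, -0.8, -1.2]
opening: 0.0109
finger_force: 79.3
```

carry_out --commands '[[[0,0,0.002],[0,0,0]],[[0,0,0.005],[0,0,0]],[[0,0,0.009],[0,0,0]],[[0,0,0.012],[0,0,0]],[[0,0,0.015],[0,0,0]]]'

```text
t: 16.75
tcp_pos: [0.5523, 0.077, 0.1226]
eef_rot: [-3.142, -0.0, 0.149]
contact_force: [0.6, -0.4, -5.5]
opening: 0.011
finger_force: 78.7
```

Held with a load of about 5 N and gripped well. Lifting a further 85 mm.

carry_out --commands '[[[0,0,0.005],[0,0,0]],[[0,0,0.012],[0,0,0]],[[0,0,0.02],[0,0,0]],[[0,0,0.028],[0,0,0]],[[0,0,0.036],[0,0,0]]]'

```text
t: 17.25
tcp_pos: [0.5525, 0.077, 0.1593]
eef_rot: [3.142, -0.001, 0.149]
contact_force: [0.4, 0.5, -4.5]
opening: 0.0108
finger_force: 78.7
```

carry_out --commands '[[[0,0,0.01],[0,0,0]],[[0,0,0.022],[0,0,0]],[[0,0,0.034],[0,0,0]],[[0,0,0.044],[0,0,0]],[[0,0,0.049],[0,0,0]]]'

```text
t: 17.75
tcp_pos: [0.553, 0.077, 0.2093]
eef_rot: [3.141, -0.002, 0.149]
contact_force: [0.3, 0.5, -3.8]
opening: 0.0109
finger_force: 78.7
```

carry_out --commands '[[[0,0,0],[0,0,0]],[[0,0,0],[0,0,0]],[[0,0,0],[0,0,0]],[[0,0,0],[0,0,0]],[[0,0,0],[0,0,0]]]'

```text
t: 18.25
tcp_pos: [0.5521, 0.0769, 0.2067]
eef_rot: [-3.141, 0.001, 0.149]
contact_force: [0.6, -0.2, -4.9]
opening: 0.0106
finger_force: 78.7
```

```bash
python3 - <<'E'
from wr import *
o=arm.get_obs();print(o['tcp_pos'],o['finger_force'],o['contact_force'],o['ft_torque'])
p,d=arm.camera('scene');W=cloud('scene',d)
save('f',cv2.resize(p[100:400,170:470],None,fx=2,fy=2,interpolation=cv2.INTER_CUBIC))
hsv=cv2.cvtColor(p,cv2.COLOR_RGB2HSV)
rg=(abs(W[...,0]-.552)<.07)&(abs(W[...,1]-.077)<.07)&(cv2.inRange(hsv,(95,110,40),(124,255,255))>0)
Q=W[rg&(abs(W[...,2]-.172)<.006)];A=np.c_[Q[:,:2]-Q[:,:2].mean(0),np.ones(len(Q))]
print(len(Q),np.linalg.lstsq(A,Q[:,2],rcond=None)[0])
for c in [(.5306,.048),(.5734,.106)]:
    Q=W[(np.hypot(W[...,0]-c[0],W[...,1]-c[1])<.014)&(W[...,2]>.18)&(W[...,2]<.21)];print(len(Q),np.percentile(Q[:,2],90) if len(Q) else 0)
caps(W,T)
E
```

```text
[0.55206171 0.07693037 0.20674938] 78.7219039383308 [ 0.57367577 -0.2368574  -4.91401229] [-0.02481185  0.00358791 -0.01737077]
1038 [ 0.00241987 -0.00445208  0.16930655]
107 0.19762483443458162
107 0.19768067680998083
redA few
redB few
green 65 ztop 0.0855 mincircle [502.6 357.3]
bA 56 ztop 0.0852 mincircle [492.4 242.8]
bB 59 ztop 0.0853 mincircle [474.1 273.6]
```

View pics/f.png

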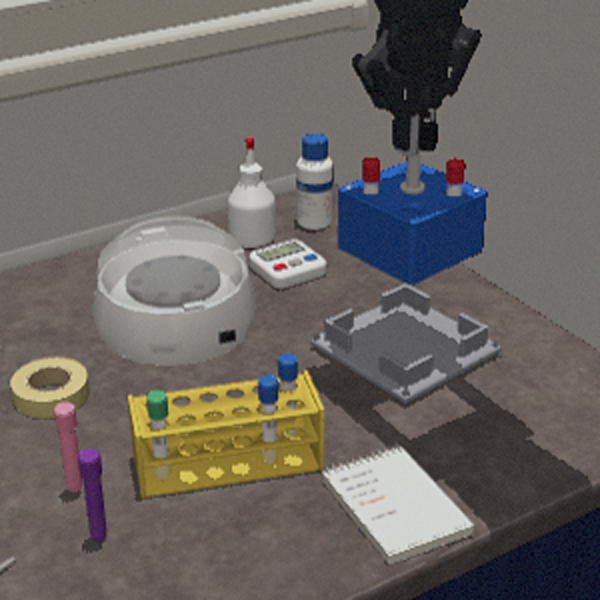

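The picture shows the insert level (tilt under 0.01 rad) about 10 cm above the empty stand at crop (405,345). Both red caps are seated at (371,172) and (455,175), and the other tubes are still in the rack. Handing in.

```bash
python3 -c "
from workcell import arm
print(arm.finish_job())"
```

```text
the job is handed in; nothing more can be done
None
```

I handed the job in with both red tubes fully down in wells 1 and 4 (diagonal) and the insert held level and still about 10 cm above its stand, with the blue and green tubes still in the rack; the hand-in call returned no verdict.

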